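Rescue slide carriers from a dead incubator

ROBOT

A 7-joint arm with a two-finger parallel gripper is mounted at the origin on a cart in front of the work surface, level with it; the furniture and walls round the work are solid. World frame = base frame: x ahead of the robot, y to its left, z up, the work surface at z = 0. Lengths are in m, angles in rad, forces in N, time in s.
With the tool pointing down it reaches from about 0.4 to 0.9 m from the base axis. Payload 5.6 kg.
Tool frame: the origin (TCP) lies midway between the tips of the shut fingers; the grasp point (between the pads) lies 19 mm behind it; z points along the fingers, y is the line along which they close (so a half turn about z gives the same grasp; the last joint's range is limited). The gripper opens to 92 mm and grips with 3 to 60 N. Pads are 20 mm wide; open, the fingers measure 128 mm over their backs; the gripper's body (75 mm by 189 mm) begins 69 mm behind the grasp point.
Start: joints at [1.284, 0.468, -0.012, 1.603, 0.006, 1.071, -0.056], TCP at [0.157, -0.631, 0.215] pointing down, gripper open.
Joint ranges: [-2.53, 2.53], [-0.31, 2.02], [-1.57, 1.55], [0.28, 2.44], [-1.29, 4.43], [0.15, 1.84], [-2.92, 2.92]. Speed limits (rad/s): [2.57, 2.57, 3.14, 3.14, 3.14, 3.14, 3.14].

INTERFACE

Orientations are given as a 3x3 rotation matrix whose columns are the frame's x, y, z axes.
In Python, from station import env, effector, solver, viewer, workorder, search_frame, tip_of gives the robot as it stands. Calls block until the motion is done:
- env.reach(position, orientation): joint-space move of the TCP to a pose.
- env.movel(position, frame=None, rate=0.15): straight line of the TCP; frame=None keeps the orientation; rate is the mean speed in m/s.
- env.goto_joints(angles): joint-space move.
- effector.release() and effector.grasp(squeeze=None): open the fingers fully, or close them until they stop; squeeze is the grip in N (None keeps the last).
- env.pause(seconds).
- solver.inverse_kinematics(position, orientation): joint angles nearest the present ones, or None.
- env.sense(): the state.
- viewer.read_camera(name): name is "side" or "top" or "wrist"; returns (picture, depth): 384x512x3 uint8, red, green, blue; 384x512 float32, m along the optical axis (not along the pixel's ray), 0 where there is no reading.
- viewer.camera_info(name): a dict with "intrinsics" (3x3 intrinsics, pixels), "dist_coeffs" ([k1, k2, p1, p2, k3] as OpenCV has them; the pictures are not rectified), "eye" and "rotation" of the camera in the world; the wrist camera has in their place "T_tool_cam" (4x4, takes a point from camera to tool coordinates, whose origin is the TCP and whose axes are the flange's). Camera axes: x right, y up, looking along -z (the intrinsics and any distortion apply to the point x, -y, -z); pixel columns grow to the right and rows downward; lengths in m; the calibration is good to about 2 mm. A picture is of the moment at which its call begins: read the wrist's pose just before it. camera_info takes no time and is no camera call.
A pose or a line that the arm cannot do raises env.PlanningError and nothing moves.
- workorder.finish_job(): hands the job in; it is judged then, once.
Trained networks look in the newest picture that a camera, given by its name, has taken for a name from the list of things; names that differ only in an ending like _2 or _b are one class to them, and where a whole thing is asked for, a point or a joint stands for the part that bears it (a point fixed in the world has none). Each returns a list of dicts, best first, with "score" (0 to 1); they miss things now and then, are a little off and sometimes report something else, mostly with a low value. They report only what shows in the picture. A call takes as long as a camera call.
- search_frame(camera, name): "at" ([x, y, z] in m, in world coordinates, good to about 4 mm: the middle of the surface that is visible of it).
- tip_of(camera, name): "at" ([x, y, z] in m, in world coordinates, good to about 4 mm: a listed point, or the origin of a listed thing).
The state is a dict: "t": time; "joint_positions": joint angles; "joint_velocities": joint speeds; "tau": joint torques, N m; "ee_pos": TCP position; "tcp_rot": TCP orientation; "wrist_force": force on the tool from outside, world axes, zero at the start; "moment": the same for the moment, N m; "gripper_width": finger opening in m; "grasp_force": force on a finger pad.
Only numpy, scipy, OpenCV 4.12 (cv2) and the standard library are available. Lean on these libraries where they do the work, as an engineer would, in place of code of your own. Each camera call takes 0.05 s, during which the arm holds its last target. There are 200 camera calls.

TASK

The slide incubator has lost power in the middle of a run with its cover locked: push the release pin through the red-ringed hole in its front deck to trip the hidden catch, let the cover spring open, and put the pin back upright in its stand. With the orange-handled lifter carry every slide carrier, level and without touching it with the gripper or arm, to the cooling rack and leave each lying flat and straight in a lane of its own. Finally stand the lifter flat on the worktop and push the cover down until its catch holds it shut; do not disturb the bottles.

Things in the scene. Friction and masses are not known exactly. Their poses are not given: they have to be found in the camera images.
- incubator: Slide incubator, fixed, place and yaw vary: white box, x = -78 to 84, y = +-76 mm, flat deck on top at z = 65 mm, display on its front face (-x). Origin: on its underside, x from front to back, z up. In front of the bed, x = -78 to -22 mm, the deck is bare. Cover hinge: along y at x = 76 mm, z = 68 mm. Lanes for carriers: see bed.
- bed (a point): Centre of the incubator's bed, at x = 18 mm, z = 77 mm (ledge tops); axes as the incubator's. Three lanes side by side at y = -46, 0, 46 mm, carriers centred there at x = 0. Under each carrier a slot 24 mm wide, 12 mm high (down to the deck), open to the front; ledges from x = -40 to +46 mm, behind them a stop 4 mm higher; fins 3 mm thick, 3 mm high between lanes.
- lid (a joint): Cover angle: 0 shut and caught, 1.4 rad open (stop). Tripped, its spring lifts it to 1.4 in 2 to 4 s once the hand is out of its way (under 0.25 N m). Shut, it spans x = -32 to 72, y = +-72, z = 68 to 98 mm of the incubator; open, it stands behind the bed. To shut: push it over from behind its top edge, then down at its front edge; near 0 the catch snaps in (about 10 N).
- lid_lip (a point): Middle of the finger lip on the cover's front edge: grey, 60 mm long, 8 mm thick, standing out 13 mm; moves with the cover (shut: x = -38.5 mm, z = 92 mm of the incubator; open: on the top edge, pointing up).
- release_hole (a point): Mouth of the vertical release hole, 12 mm across, flat red ring round it, at deck height, at x = -65, y = 0 mm of the incubator. The catch's spring arm waits 18 mm below the mouth; pressed 5 to 6 mm further (about 6 N) it frees the cover; hard stop some 11 mm down (29 mm below the mouth). It springs back when the pin leaves.
- pin: Release pin: red square grip 16 x 16 x 48 mm on a steel collar 23 mm wide, 4 mm thick; below it a steel shaft 5 mm thick, 48 mm long. Origin: centre of the collar's underside, z up along the grip; tip at z = -48 mm, top of the grip at z = +52 mm. 0.05 kg. Starts upright in its stand, any yaw.
- pin_stand: Stand of the pin, fixed, place varies: grey round post 48 mm wide, 52 mm high, vertical bore 13 mm wide and 49 mm deep, black foot 60 mm wide. Origin: centre of its underside. With the pin home its collar rests on the top: the pin's origin at z = 52 mm.
- lifter: Lifter, loose, flat on the worktop before the printer (whose tray edge, x = 0.489 m, is 10 mm off the worktop). Black heel, x = -27 to 19, y = +-21, 13 mm high; from it a flat steel tongue, 3 mm thick, 18 mm wide, ends at x = 108 mm; upright orange grip 26 (x) x 16 (y) mm, top at z = 83 mm. Origin: under the grip, z up. 0.2 kg. Grip it 60 mm up; a carrier rides centred at x = 72 mm.
- rack: Cooling rack, fixed, place and yaw vary: dark base 92 x 136 x 6 mm with blue ledges. Origin: on its underside in mid-lane, x from its open front to its back stop (x = 46 mm, 4 mm above the ledges), z up. Three lanes at y = -46, 0, 46 mm: ledge tops z = 56 mm from x = -40 to 46 mm, slot 24 mm wide, 50 mm deep, open to the front; fins 3 mm thick and high, 46 mm apart, between lanes.
- dropper_blue: White dropper bottle with a blue cap, 35 x 96 mm, standing beside the incubator; leave alone. Origin: centre of its underside.
- dropper_amber: Amber dropper bottle, black cap, 31 x 88 mm; leave alone. Origin: centre of its underside.
- strip_tub: Strip bottle with a black screw cap and a coloured chart, 52 x 114 mm; leave alone. Origin: centre of its underside.
- nest_0 (a point): Seat on the rack, lane at y = -46 mm: lane centre at ledge height; a seated carrier's origin lies here. Axes as the rack's. Any carrier may go in any lane.
- nest_1 (a point): Seat on the rack, lane at y = 0 mm: lane centre at ledge height; a seated carrier's origin lies here. Axes as the rack's. Any carrier may go in any lane.
- nest_2 (a point): Seat on the rack, lane at y = 46 mm: lane centre at ledge height; a seated carrier's origin lies here. Axes as the rack's. Any carrier may go in any lane.
- carrier_a: Slide carrier: black flat frame 84 (x) x 36 (y) x 6 mm, glass slide with a pink smear, 0.045 kg. Origin: centre of its underside, z up. Two or three are in the incubator (an absent one reads None), each in its own lane, x along the lane.
- carrier_b: Slide carrier: black flat frame 84 (x) x 36 (y) x 6 mm, glass slide with a pink smear, 0.045 kg. Origin: centre of its underside, z up. Two or three are in the incubator (an absent one reads None), each in its own lane, x along the lane.
- carrier_c: Slide carrier: black flat frame 84 (x) x 36 (y) x 6 mm, glass slide with a pink smear, 0.045 kg. Origin: centre of its underside, z up. Two or three are in the incubator (an absent one reads None), each in its own lane, x along the lane.

How it is judged:
By the outcome, as a careful person would: the job done as asked, in the order asked, and still so for the second after the job is handed in, with the robot touching nothing.
Of carrier_a, carrier_b, carrier_c only 2 to 3 are there at a start; the rules pass over those that are not, and their reading is None.
At some moment in a run one of lifter may be knocked a few centimetres aside while the robot is not near it.
It also fails if it takes over 210 s, if anything falls off the work surface, if the arm or the gripper's body presses on something with over 40 N, if the wrist force passes 120 N, or if a joint passes its speed limit or range.

## Working session

There is one attempt and no reset: what is moved stays moved. The work goes in short steps, each a Python script; the robot and the scene stay as the last script left them, time stands still between calls to the robot, and variables do not carry over. Pictures are saved under pics/ and viewed, at most 17 in all, crops included, and the job is handed in when it is done.

```bash
ls; mkdir -p pics
python3 - <<'E'
from station import env, effector, solver, viewer, workorder, search_frame, tip_of
import cv2, numpy as np
np.set_printoptions(precision=4,suppress=True)
for c in ["top","side"]:
    im,d=viewer.read_camera(c); cv2.imwrite(f"pics/{c}0.png",cv2.resize(im[...,::-1],(800,600)))
    i=viewer.camera_info(c); print(c,i["eye"],i["rotation"],i["intrinsics"],i["dist_coeffs"])
    for n in ["incubator","bed","lid_lip","release_hole","pin","pin_stand","lifter","rack","nest_0","nest_1","nest_2","dropper_blue","dropper_amber","strip_tub","carrier_a"]:
        print(n,[(np.round(r["at"],4),round(r["score"],2)) for r in tip_of(c,n)[:3]])
print(viewer.camera_info("wrist")); s=env.sense(); print(s["t"],s["tcp_rot"],s["ee_pos"])
E
```

```text
pics
top [ 0.3331 -0.2308  1.0184] [[ 0.0078  0.9804 -0.1969]
 [-0.9998  0.0109  0.0144]
 [ 0.0162  0.1967  0.9803]] [[360.1608   0.     258.6891]
 [  0.     360.1608 196.723 ]
 [  0.       0.       1.    ]] [-0.0692  0.      0.      0.      0.    ]
incubator [(array([ 0.4939, -0.4324,  0.0008]), 0.82)]
bed [(array([ 0.5124, -0.4371,  0.0771]), 0.65)]
lid_lip [(array([ 0.4584, -0.4185,  0.0941]), 0.84)]
release_hole [(array([ 0.4377, -0.4092,  0.0604]), 0.83), (array([ 0.5095, -0.4339,  0.0761]), 0.28)]
pin [(array([0.4439, 0.1002, 0.0491]), 0.55), (array([ 0.4953, -0.4294,  0.0021]), 0.29)]
pin_stand [(array([ 0.4474,  0.0978, -0.001 ]), 0.55)]
lifter [(array([ 0.4362, -0.042 , -0.0031]), 0.97)]
rack [(array([ 0.5675, -0.2237,  0.0028]), 0.94)]
nest_0 [(array([ 0.5653, -0.1736,  0.0583]), 0.88), (array([ 0.5635, -0.2664,  0.061 ]), 0.79), (array([ 0.4383, -0.409 ,  0.0655]), 0.73)]
nest_1 [(array([ 0.5653, -0.1736,  0.0583]), 0.88), (array([ 0.5635, -0.2664,  0.061 ]), 0.79), (array([ 0.4383, -0.409 ,  0.0655]), 0.73)]
nest_2 [(array([ 0.5653, -0.1736,  0.0583]), 0.88), (array([ 0.5
[... 1554 characters left out ...]
  0.0049]), 0.87)]
dropper_amber [(array([ 0.4204, -0.5571,  0.0012]), 0.75), (array([ 0.4601, -0.4173,  0.0947]), 0.17)]
strip_tub [(array([ 0.4952, -0.6016,  0.0023]), 0.66)]
carrier_a []
{'intrinsics': array([[332.1098,   0.    , 259.8708],
       [  0.    , 332.1098, 190.6183],
       [  0.    ,   0.    ,   1.    ]]), 'dist_coeffs': array([-0.0462,  0.    ,  0.    ,  0.    ,  0.    ]), 'T_tool_cam': array([[ 0.0007,  0.9638,  0.2665,  0.0747],
       [ 1.    , -0.0007,  0.0001, -0.0004],
       [ 0.0003,  0.2665, -0.9638, -0.1704],
       [ 0.    ,  0.    ,  0.    ,  1.    ]])}
1.6 [[ 0.9704  0.2413 -0.    ]
 [ 0.2413 -0.9704 -0.0001]
 [-0.0001  0.0001 -1.    ]] [ 0.1569 -0.6308  0.2146]
```

View pics/top0.png

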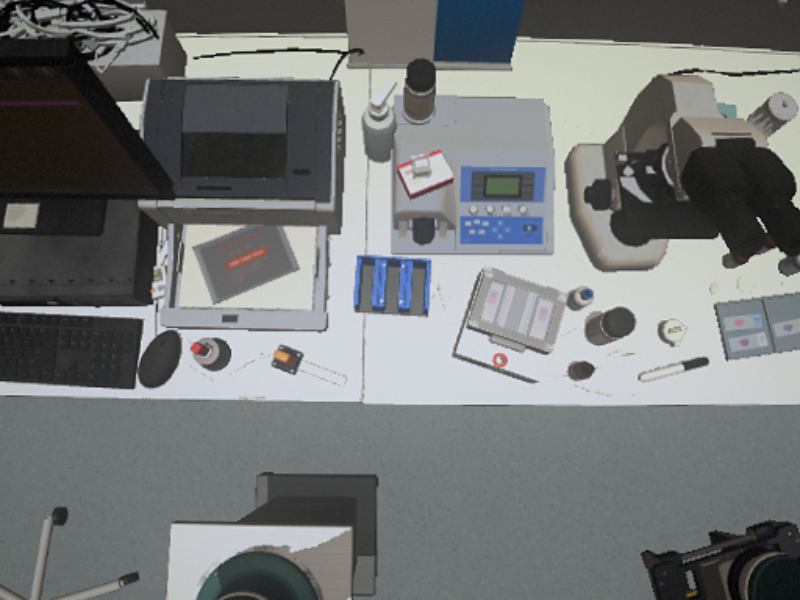

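View pics/side0.png

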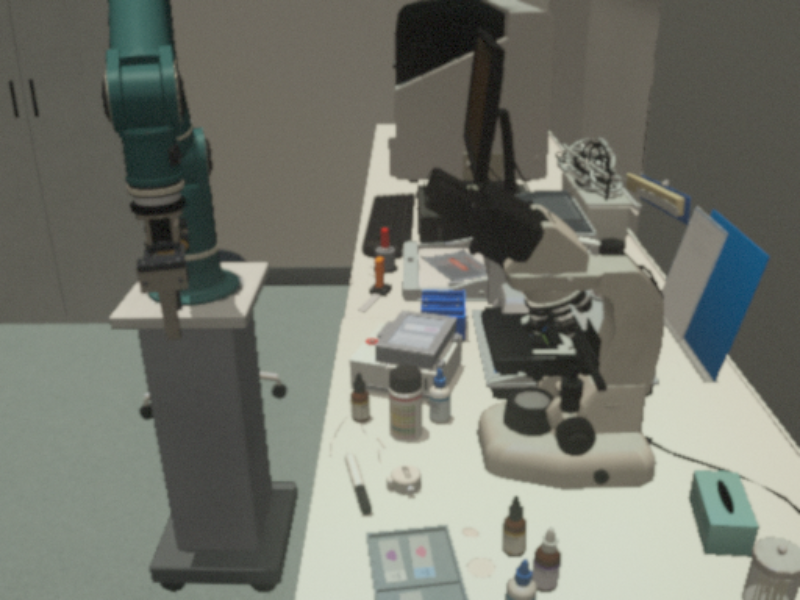

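The pictures show a shut incubator (800x600 top view: red ring at about 500,360). The rack is at (393,285), and the lifter at (288,358) has its tongue towards (345,382). The pin and stand are at (208,352), and three bottles stand right of the incubator. Next I take wrist views.

```bash
cat > h.py <<'E'
from station import env, effector, solver, viewer, workorder, search_frame, tip_of
import cv2, numpy as np
np.set_printoptions(precision=4,suppress=True)
def Rz(a): c,s=np.cos(a),np.sin(a); return np.array([[c,-s,0],[s,c,0],[0,0,1.]])
DOWN=np.diag([1.,-1,-1])
def down(yaw): return Rz(yaw)@DOWN       # tool x along world yaw
def cloud(cam):
    s=env.sense(); im,d=viewer.read_camera(cam); i=viewer.camera_info(cam)
    if cam=="wrist":
        T=np.eye(4);T[:3,:3]=s["tcp_rot"];T[:3,3]=s["ee_pos"];T=T@i["T_tool_cam"];R,e=T[:3,:3],T[:3,3]
    else: R,e=np.array(i["rotation"]),np.array(i["eye"])
    v,u=np.mgrid[:384,:512]; uv=np.stack([u,v],-1).reshape(-1,1,2).astype(float)
    n=cv2.undistortPoints(uv,i["intrinsics"],i["dist_coeffs"]).reshape(384,512,2)
    P=np.stack([n[...,0]*d,-n[...,1]*d,-d],-1)@R.T+e
    P[d<=0]=np.nan
    return im,P,d
def save(im,name): cv2.imwrite(f"pics/{name}.png",cv2.resize(im[...,::-1],(800,600)))
def st(m=""): s=env.sense(); print(m,"t",round(s["t"],2),s["ee_pos"],"F",s["wrist_force"],"w",round(s["gripper_width"],4),"g",round(s["grasp_force"],1)); return s
E
python3 - <<'E'
from h import *
for k,(p,names) in enumerate([((.52,-.42,.32),["incubator","bed","release_hole","lid_lip"]),((.5,-.12,.32),["lifter","rack","nest_0"]),((.47,.06,.30),["pin","pin_stand","lifter"])]):
    try: env.reach(p,down(0))
    except env.PlanningError as e: print(e); continue
    st()
    im,P,d=cloud("wrist"); save(im,f"w{k}"); np.savez(f"w{k}.npz",im=im,P=P)
    for n in names: print(n,[(np.round(r["at"],4),round(r["score"],2)) for r in tip_of("wrist",n)[:3]])
E
```

```text
t 3.19 [ 0.5187 -0.4214  0.3196] F [-0.5978 -0.444   0.0205] w 0.0918 g 0.0
incubator [(array([ 0.4929, -0.4286, -0.0004]), 0.94)]
bed [(array([ 0.5124, -0.4345,  0.0799]), 0.6)]
release_hole []
lid_lip [(array([ 0.4577, -0.4168,  0.0958]), 0.55), (array([ 0.4338, -0.0399,  0.0004]), 0.52), (array([ 0.5599, -0.2669,  0.0558]), 0.26)]
 t 4.59 [ 0.5003 -0.1216  0.3201] F [-0.4735  0.9416  0.3243] w 0.0917 g 0.0
lifter [(array([ 0.4333, -0.037 ,  0.0004]), 0.84)]
rack [(array([ 0.5637, -0.2215,  0.0019]), 0.95), (array([ 0.5686, -0.1776,  0.0619]), 0.34)]
nest_0 [(array([ 0.5648, -0.1779,  0.0579]), 0.84), (array([ 0.5621, -0.2695,  0.0563]), 0.8), (array([ 0.4941, -0.4288, -0.0001]), 0.62)]
 t 5.55 [0.4706 0.0584 0.3001] F [ 0.2917 -0.5957  0.1596] w 0.0921 g 0.0
pin [(array([0.4468, 0.0973, 0.0557]), 0.75)]
pin_stand [(array([0.4468, 0.0966, 0.0002]), 0.72)]
lifter [(array([ 0.4369, -0.0361, -0.0008]), 0.91)]
```

Run:
```python
from h import *
W=[np.load(f"w{k}.npz") for k in range(3)]
def comp(mask,P,n=""):
    k,l,s,c=cv2.connectedComponentsWithStats(mask.astype(np.uint8))
    for i in range(1,k):
        if s[i,4]>25:
            q=P[l==i]; q=q[~np.isnan(q[:,0])]
            if len(q)==0: continue
            r=cv2.minAreaRect(q[:,:2].astype(np.float32)*1000)
            print(n,"px",c[i].round(),s[i,4],"mean",q.mean(0),"zr",np.percentile(q[:,2],[5,95]),"rect mm",np.round(r[0],1),np.round(r[1],1),round(r[2],1))
for k in range(3):
    im,P=W[k]["im"],W[k]["P"]; h=cv2.cvtColor(im,cv2.COLOR_RGB2HSV)
    red=((h[...,0]<6)|(h[...,0]>174))&(h[...,1]>130)&(h[...,2]>60)
    comp(red,P,f"red{k}")
    org=(h[...,0]>=7)&(h[...,0]<20)&(h[...,1]>150)&(h[...,2]>80)
    comp(org,P,f"org{k}")
    blue=(h[...,0]>105)&(h[...,0]<128)&(h[...,1]>150)&(h[...,2]>60)&(abs(P[...,2]-.057)<.006)&(P[...,0]<.63)&(P[...,1]>-.32)
    if k<2: comp(blue,P,f"blue{k}")
# rows for heights
im,P=W[2]["im"],W[2]["P"]
m=(P[...,2]>.094)&(np.hypot(P[...,0]-.447,P[...,1]-.097)<.03); comp(m,P,"pintop")
im,P=W[1]["im"],W[1]["P"]
m=(P[...,2]>.070)&(np.hypot(P[...,0]-.435,P[...,1]+.037)<.04); comp(m,P,"lifttop")
for k in (0,):
    P=W[k]["P"]; m=(P[...,2]>.094)&(P[...,2]<.104)&(np.hypot(P[...,0]-.51,P[...,1]+.435)<.1); comp(m,P,"lidtop")
    m=(P[...,2]>.060)&(P[...,2]<.070)&(np.hypot(P[...,0]-.49,P[...,1]+.43)<.13); comp(m,P,"deck")
tile=np.vstack([np.hstack([cv2.resize(W[k]["im"],(400,300)) for k in (0,1)]),np.hstack([cv2.resize(W[2]["im"],(400,300)),np.zeros((300,400,3),np.uint8)])])
cv2.imwrite("pics/tile.png",tile[...,::-1])
```

```text
red0 px [250. 221.] 113 mean [ 0.4335 -0.4081  0.0673] zr [0.0661 0.0685] rect mm [ 433.6 -407.8] [22.  21.9] 68.6
org0 px [  6. 208.] 136 mean [ 0.4415 -0.0451  0.0359] zr [0.0228 0.0532] rect mm [442.3 -43. ] [21.9  2.4] 70.1
org0 px [478. 316.] 59 mean [ 0.5464 -0.4706  0.4269] zr [0.4253 0.4285] rect mm [ 546.5 -470.5] [3.9 2. ] 30.0
org0 px [ 41. 318.] 50 mean [ 0.5463 -0.3717  0.4274] zr [0.4259 0.4286] rect mm [ 546.1 -371.6] [1.4 4.3] 61.8
org0 px [478. 346.] 78 mean [ 0.54   -0.4705  0.4292] zr [0.4278 0.4301] rect mm [ 539.7 -470.4] [7.7 2.2] 1.8
org0 px [ 42. 347.] 81 mean [ 0.5399 -0.3717  0.4292] zr [0.4278 0.43  ] rect mm [ 539.7 -371.4] [2.2 7.5] 83.4
blue0 px [ 82. 114.] 1635 mean [ 0.576  -0.1917  0.0582] zr [0.0557 0.0617] rect mm [ 573. -193.] [69.1 87.8] 86.6
blue0 px [134. 116.] 1698 mean [ 0.5722 -0.2594  0.0581] zr [0.0553 0.0615] rect mm [ 569.5 -259.9] [60.2 87.7] 88.2
red1 px [136.  65.] 463 mean [0.6193 0.0405 0.0355] zr [0.0337 0.0372] rect mm [618.4  42.6] [15.4 78.5] 23.8
red1 px [ 91. 203.] 336 mean [0.448  0.0945 0.0908] zr [0.0666 0.1051] rect mm [445
[... 1910 characters left out ...]
5
lifttop px [198. 208.] 251 mean [ 0.4381 -0.0402  0.0811] zr [0.0729 0.0844] rect mm [436.8 -39.4] [24.7 15.4] 70.1
lidtop px [270. 166.] 11003 mean [ 0.5152 -0.4335  0.1006] zr [0.0987 0.1025] rect mm [ 509.3 -432.9] [146.7 118. ] 71.6
deck px [233. 100.] 104 mean [ 0.5914 -0.388   0.0665] zr [0.0638 0.068 ] rect mm [ 591.4 -388.3] [16.3 12.3] 71.3
deck px [285. 118.] 611 mean [ 0.5701 -0.453   0.0665] zr [0.0645 0.068 ] rect mm [ 569.7 -453.8] [82.6 12. ] 71.7
deck px [337. 135.] 95 mean [ 0.5485 -0.5187  0.0664] zr [0.0642 0.0681] rect mm [ 548.4 -518. ] [15.1 11.8] 72.2
deck px [249. 218.] 2298 mean [ 0.4374 -0.4069  0.0668] zr [0.0654 0.0681] rect mm [ 438.3 -409.2] [152.4  36.1] 71.7
```

View pics/tile.png

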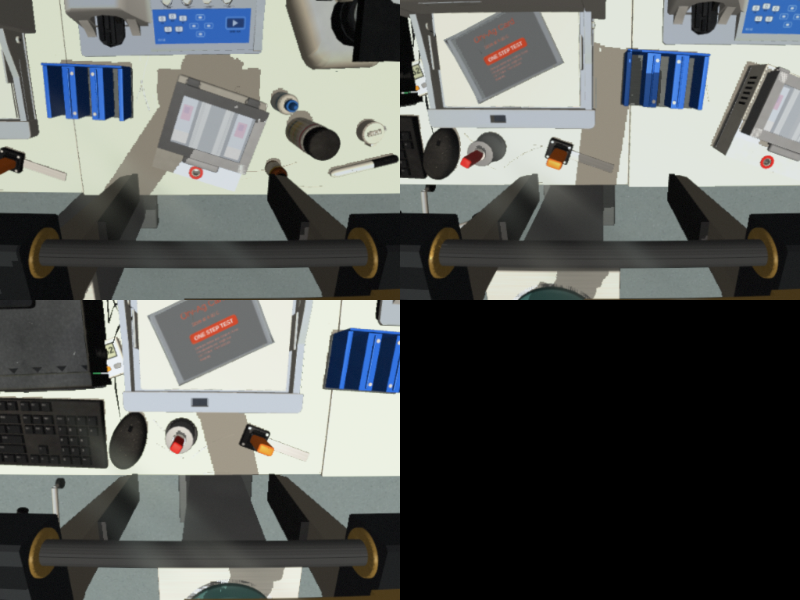

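Three wrist views show the incubator with pink smears in its two outer lanes, the blue rack, the orange lifter and the red pin in its stand. I'll take the pin now.

```bash
cat >> h.py <<'E'
INC_YAW=-0.319; HOLE=np.array([.4336,-.4080]); INC=HOLE+.065*np.array([np.cos(INC_YAW),np.sin(INC_YAW)])
PIN=np.array([.4460,.0985]); PYAW=np.radians(-34.2)
E
python3 - <<'E'
from h import *
env.reach([*PIN,.19],down(PYAW))
env.movel([*PIN,.070],rate=.1); st("at pin")
effector.grasp(40); st("grasped")
env.movel([*PIN,.20]); st("lifted")
env.reach([*HOLE,.20],down(INC_YAW)); st("above hole")
im,P,d=cloud("side"); cv2.imwrite("pics/pinhole.png",cv2.resize(im[150:290,200:340,::-1],(600,600),interpolation=cv2.INTER_CUBIC))
im,P,d=cloud("wrist");cv2.imwrite("pics/pinw.png",im[...,::-1])
E
```

```text
at pin t 7.84 [0.4465 0.0986 0.0705] F [0.1785 0.7606 0.2425] w 0.0916 g 0.0
grasped t 8.97 [0.446  0.0985 0.07  ] F [ 0.3588 -0.7341  0.2918] w 0.0155 g 40.0
lifted t 9.99 [0.4453 0.0983 0.1992] F [-0.0709 -0.5438 -0.7177] w 0.0154 g 40.0
above hole t 11.83 [ 0.4345 -0.4067  0.1999] F [-0.6261 -0.4593 -1.1607] w 0.0158 g 40.0
```

View pics/pinhole.png

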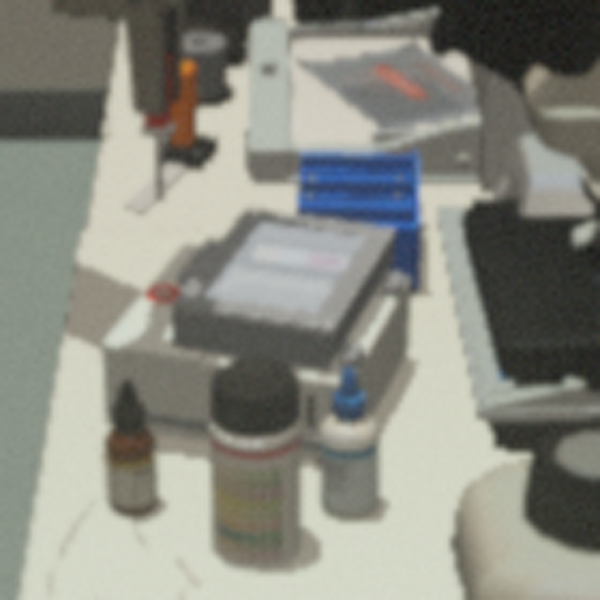

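The pin hangs vertically (tip about 160,200) directly over the red ring (162,293). I'll press it in.

Run:
```python
from h import *
env.movel([*HOLE,.136],rate=.1); env.pause(.3); st("mouth")
z=.136
while z>.1045:
    z-=.003 if z>.116 else .0015
    env.movel([*HOLE,z],rate=.03); s=st("z%.4f"%z)
    f=abs(s["wrist_force"][2]-(-.9))
    if (z>.117 and f>5) or f>25: print("stop"); break
tip=search_frame
im,P,d=cloud("side"); print([(np.round(r["at"],4),round(r["score"],2)) for r in tip_of("side","lid_lip")[:2]])
```

```text
mouth t 13.03 [ 0.4338 -0.4082  0.1365] F [ 0.5785  0.3344 -0.3893] w 0.0158 g 40.0
z0.1330 t 13.28 [ 0.4334 -0.4079  0.1328] F [ 0.9679  1.2096 -0.2495] w 0.0161 g 40.0
z0.1300 t 13.53 [ 0.4334 -0.4079  0.1297] F [-0.3254 -0.2081 -1.1549] w 0.0154 g 40.0
z0.1270 t 13.78 [ 0.4334 -0.4079  0.1267] F [ 0.2796  1.2148 -0.6097] w 0.0157 g 40.0
z0.1240 t 14.03 [ 0.4335 -0.4079  0.1238] F [ 0.2177  0.4623 -0.2099] w 0.0156 g 40.0
z0.1210 t 14.28 [ 0.4335 -0.4079  0.1208] F [-0.6805  0.3882 -1.366 ] w 0.0158 g 40.0
z0.1180 t 14.53 [ 0.4335 -0.4079  0.1178] F [-0.3281  0.0142 -0.2547] w 0.0159 g 40.0
z0.1150 t 14.78 [ 0.4335 -0.4079  0.1148] F [-0.2194  0.5791 -0.0664] w 0.0158 g 40.0
z0.1135 t 15.03 [ 0.4333 -0.408   0.1136] F [-1.2105  0.9577  1.5682] w 0.0156 g 40.0
z0.1120 t 15.28 [ 0.4331 -0.4081  0.112 ] F [-2.7999  1.1867  3.918 ] w 0.0153 g 40.0
z0.1105 t 15.53 [ 0.4333 -0.4081  0.1104] F [-2.3045  0.148   2.121 ] w 0.0154 g 40.0
z0.1090 t 15.78 [ 0.4332 -0.408   0.109 ] F [-4.3283  1.4249  5.2764] w 0.0154 g 40.0
z0.1075 t 16.02 [ 0.4325 -0.4078  0.1074] F [-6.0915  1.9602  5.3546] w 0.0157 g 40.0
z0.1060 t 16.27 [ 0.432  -0.4076  0.1057] F [-5.6334  2.0016  6.4365] w 0.0159 g 40.0
z0.1045 t 16.52 [ 0.4323 -0.4077  0.1043] F [-7.0127  1.1377  5.8235] w 0.0161 g 40.0
[(array([ 0.5743, -0.4557,  0.1866]), 0.56)]
```

Tripped: the lip is already well up. I'll return the pin, then look at the open incubator and the lifter.

Run:
```python
from h import *
p=env.sense()["ee_pos"]
env.movel([*HOLE,.20],rate=.15); st("out")
env.reach([*PIN,.20],down(PYAW)); env.pause(.3)
env.movel([*PIN,.128],rate=.15); env.pause(.2); st()
z=.128
while z>.0705:
    z-=.01; z=max(z,.0703)
    env.movel([*PIN,z],rate=.06); s=st("z%.4f"%z)
    if s["wrist_force"][2]>6: print("contact");break
if z<.074:
    effector.release(); env.movel([*PIN,.19]); st("up")
    for k,p in enumerate([(.47,.06,.30),(.5,-.12,.32),(.50,-.42,.40)]):
        env.reach(p,down(0)); env.pause(.2); im,P,d=cloud("wrist"); np.savez(f"v{k}.npz",im=im,P=P); save(im,f"v{k}")
        for n in [["pin"],["lifter","rack","nest_0"],["lid_lip","bed","carrier_a"]][k]: print(n,[(np.round(r["at"],4),round(r["score"],2)) for r in tip_of("wrist",n)[:3]])
    st()
V=[np.load(f"v{k}.npz")["im"] for k in range(3)]
cv2.imwrite("pics/tile2.png",np.vstack([np.hstack([cv2.resize(V[0],(400,300)),cv2.resize(V[1],(400,300))]),np.hstack([cv2.resize(V[2],(400,300)),cv2.resize(viewer.read_camera("side")[0],(400,300))])])[...,::-1])
```

```text
out t 17.41 [ 0.4336 -0.4075  0.1991] F [-1.2901  0.1287 -0.2848] w 0.0158 g 40.0
 t 20.38 [0.4468 0.0987 0.129 ] F [-0.1096 -0.3802 -0.4047] w 0.0157 g 40.0
z0.1180 t 20.7 [0.4456 0.0984 0.1176] F [0.8107 0.3198 0.0918] w 0.0159 g 40.0
z0.1080 t 21.02 [0.4456 0.0984 0.1075] F [-0.063  -0.2905 -0.1253] w 0.016 g 40.0
z0.0980 t 21.33 [0.4456 0.0984 0.0975] F [-0.6606  0.0056 -0.4765] w 0.0156 g 40.0
z0.0880 t 21.65 [0.4456 0.0984 0.0875] F [-0.6481  0.3344 -0.7286] w 0.016 g 40.0
z0.0780 t 21.97 [0.4456 0.0984 0.0775] F [ 0.661   0.2331 -0.1983] w 0.0158 g 40.0
z0.0703 t 22.24 [0.446  0.0985 0.07  ] F [ 0.5287  0.3622 -0.172 ] w 0.0156 g 40.0
up t 24.38 [0.4454 0.0983 0.1893] F [-0.4332 -0.375  -0.7781] w 0.0915 g 0.0
pin [(array([0.4475, 0.0959, 0.0524]), 0.8)]
lifter [(array([ 0.4373, -0.0404, -0.0022]), 0.93), (array([0.447 , 0.0972, 0.0559]), 0.25)]
rack [(array([ 0.562 , -0.2231,  0.0058]), 0.87)]
nest_0 [(array([ 0.5668, -0.2267,  0.0622]), 0.95), (array([ 0.5662, -0.1759,  0.0572]), 0.74), (array([ 0.5641, -0.2679,  0.0567]), 0.68)]
lid_lip [(array([ 0.5678, -0.4566,  0.1861]), 0.61)]
bed [(array([ 0.5124, -0.4347,  0.081 ]), 0.56)]
carrier_a [(array([ 0.5003, -0.4734,  0.0789]), 0.86), (array([ 0.5308, -0.3859,  0.0782]), 0.71)]
 t 28.14 [ 0.5002 -0.4196  0.4001] F [0.1321 0.8361 0.1746] w 0.0922 g 0.0
```

View pics/tile2.png

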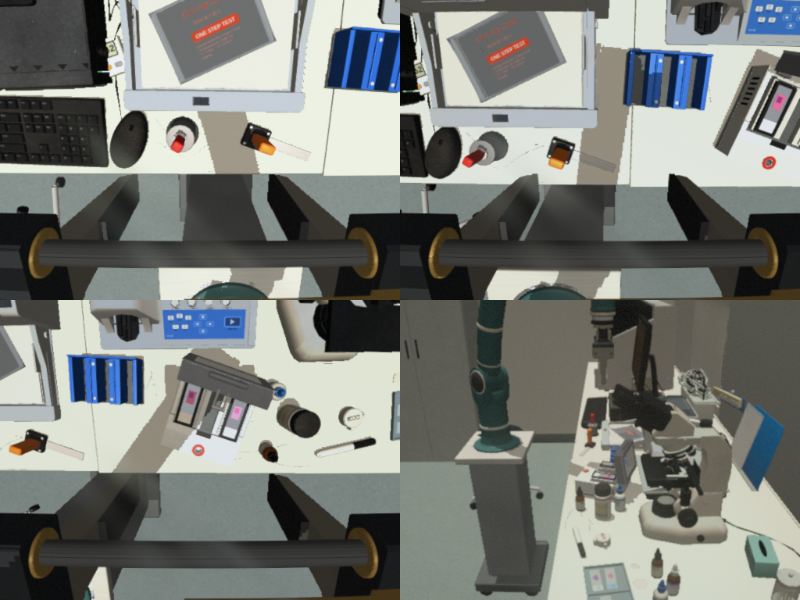

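The pin is back upright at about (180,140) in the first tile. The cover is open, and carriers with pink smears are in the two outer lanes at about (190,395) and (232,408). The middle lane is empty. Next come closer views to get lanes, carriers and lifter accurately.

```bash
cat >> h.py <<'E'
from scipy.optimize import minimize
def rect(P,m):
    k,l,s,c=cv2.connectedComponentsWithStats(m.astype(np.uint8)); i=1+np.argmax(s[1:,4])
    q=P[l==i][:,:2]; r=cv2.minAreaRect(q.astype(np.float32)*1000); return np.round(r[0],1),np.round(r[1],1),round(r[2],1),s[i,4]
def lifter_pose(P,im):
    h=cv2.cvtColor(im,cv2.COLOR_RGB2HSV)
    m=(h[...,0]>=4)&(h[...,0]<22)&(h[...,1]>120)&(P[...,2]>.076)&(P[...,2]<.09)
    return rect(P,m)
E
python3 - <<'E'
from h import *
for k,p in enumerate([(.50,-.43,.34),(.53,-.222,.30),(.47,-.05,.30)]):
    env.reach(p,down(0)); env.pause(.3); im,P,d=cloud("wrist"); np.savez(f"x{k}.npz",im=im,P=P); save(im,f"x{k}")
st()
D=[np.load(f"x{k}.npz") for k in range(3)]
im,P=D[0]["im"],D[0]["P"]
def local(P,o,yaw):
    Q=P.copy(); Q[...,:2]=(P[...,:2]-o)@np.array([[np.cos(yaw),-np.sin(yaw)],[np.sin(yaw),np.cos(yaw)]]); return Q
L=local(P,INC,INC_YAW)
for y in (-46,46):
    m=(abs(L[...,1]*1000-y)<26)&(L[...,2]>.0815)&(L[...,2]<.093)&(abs(L[...,0]-.015)<.055)
    a=rect(L,m); print("carrier local",a, "z",np.nanmedian(L[m][:,2]))
m=(L[...,0]<-.02)&(L[...,0]>-.09)&(abs(L[...,1])<.09)&(abs(L[...,2]-.0665)<.004); print("deck loc",rect(L,m))
m=(L[...,2]>.09)&(L[...,2]<.25)&(abs(L[...,1])<.09)&(L[...,0]>.02)&(L[...,0]<.15); q=L[m]; print("lid x,z range",np.percentile(q,[1,99],axis=0))
im,P=D[1]["im"],D[1]["P"]
box=(abs(P[...,0]-.567)<.075)&(abs(P[...,1]+.2225)<.095)&~np.isnan(P[...,2])
hi=P[box&(P[...,2]>.050)&(P[...,2]<.066)]; lo=P[box&(P[...,2]<.035)]
print("z ledges",np.percentile(hi[:,2],[10,50,90]),len(hi),len(lo))
sg=lambda v:1/(1+np.exp(-v/.6))
def cost(p):
    def ins(Q):
        q=local(Q,np.array(p[:2])/1000,p[2])*1000
        y=np.abs(np.abs(q[:,1])-23); led=sg(11.0-y)  # ledges/fins |y| 12..34
        ay=np.abs(q[:,1]); led=sg(ay-12)*sg(34-ay)+sg(ay-58)*sg(68-ay); led=led*sg(q[:,0]+40)*sg(50-q[:,0])
        back=sg(q[:,0]-44)*sg(50-q[:,0])*sg(68-ay)
        return np.maximum(led,back)
    return -(ins(hi).sum()-ins(lo).sum())
best=min((minimize(cost,[567+a,-222.5+b,c],method="Nelder-Mead",options=dict(initial_simplex=None,xatol=.02,fatol=.1)) for a in(-4,2) for b in(-4,0,4) for c in(-.06,-.03)),key=lambda r:r.fun)
print("rack fit",best.x,best.fun,len(hi))
m=(P[...,0]>.58)&(abs(P[...,1]+.22)<.1)&(P[...,2]>.09); print("analyzer front x by z",[(z,np.nanmin(P[m&(abs(P[...,2]-z)<.02)][:,0],initial=9)) for z in (.1,.15,.2,.25,.3)])
im,P=D[2]["im"],D[2]["P"]
print("lifter",lifter_pose(P,im))
m=(abs(P[...,1]+.03)<.035)&(P[...,0]>.475)&(P[...,0]<.53)
for x in np.arange(.475,.53,.005):
    q=P[m&(abs(P[...,0]-x)<.0025)][:,2]; print(round(x,3),np.round(np.nanpercentile(q,[5,95]),3) if len(q) else None)
h=cv2.cvtColor(im,cv2.COLOR_RGB2HSV); m=(P[...,2]>.009)&(P[...,2]<.02)&(np.hypot(P[...,0]-.437,P[...,1]+.04)<.05)&(im.max(-1)<70); print("heel",rect(P,m))
E
```

```text
t 31.22 [ 0.4702 -0.0508  0.2997] F [-0.4568 -0.0596 -0.3593] w 0.0916 g 0.0
carrier local (array([ 15.7, -44.2]), array([75.7, 36.4]), 0.7, np.int32(1565)) z 0.0838190059347377
carrier local (array([16.2, 45.9]), array([75.8, 36.2]), 0.7, np.int32(1642)) z 0.08383922879407701
deck loc (array([-49. ,   0.6]), array([152.3,  58.1]), 89.9, np.int32(3966))
lid x,z range [[ 0.0376 -0.0705  0.0931]
 [ 0.1035  0.07    0.1937]]
z ledges [0.0565 0.0579 0.061 ] 3928 9908
rack fit [ 566.3864 -222.8393   -0.0538] -3320.570126602062 3928
analyzer front x by z [(0.1, np.float64(0.6720782681274055)), (0.15, np.float64(0.6732493654425095)), (0.2, np.float64(9.0)), (0.25, np.float64(9.0)), (0.3, np.float64(9.0))]
lifter (array([436.6, -38.7]), array([25.6, 15.3]), 71.8, np.int32(259))
0.475 [-0.     0.403]
0.48 [0.001 0.405]
0.485 [0.4   0.414]
0.49 [0.039 0.413]
0.495 [0.4   0.412]
0.5 [0.038 0.412]
0.505 [0.037 0.04 ]
0.51 [0.037 0.039]
0.515 [0.037 0.04 ]
0.52 [0.016 0.039]
0.525 [0.009 0.03 ]
0.53 [0.028 0.031]
heel (array([438.3, -35.9]), array([44. , 39.9]), 69.9, np.int32(453))
```

View pics/x0.png

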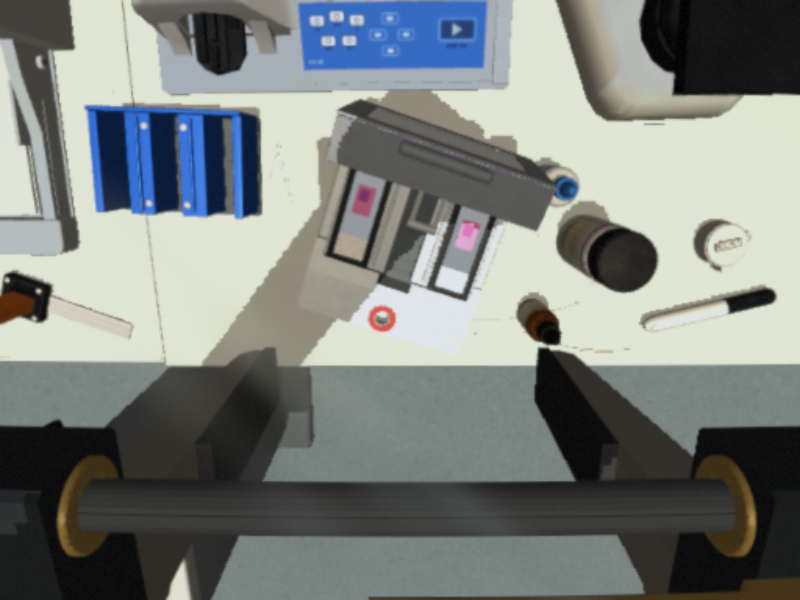

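x0 shows the carriers at about (355,210) and (465,250) with the middle lane empty. The ring is at (382,318) and the tongue tip at (130,330). The tray edge is 39 mm high, so I'll grip the lifter 65 mm up and then check the tongue in the wrist view.

```bash
cat >> h.py <<'E'
IY=-.317; IO=INC+.0006*np.array([-np.sin(IY),np.cos(IY)]); RO=np.array([.5664,-.2228]); RY=-.053
LIFT=np.array([.4368,-.0392]); LY=np.radians(-109.7); GZ=.046
def w(o,yaw,x,y): return np.array(o)+Rz(yaw)[:2,:2]@np.array([x,y])
E
python3 - <<'E'
from h import *
print(env.sense()["joint_positions"])
poses=[(LIFT,LY,GZ),(w(IO,IY,-.14,.046),IY,.115),(w(IO,IY,-.052,.046),IY,.13),(w(IO,IY,-.14,-.046),IY,.115),(w(RO,RY,-.18,.046),RY,.12),(w(RO,RY,-.072,-.046),RY,.1)]
for o in (0,np.pi):
    for p,y,z in poses: print(o,solver.inverse_kinematics([*p,z],down(y+o)))
try:
    env.reach([*LIFT,.16],down(LY))
    im,P,d=cloud("wrist"); st("above")
    env.movel([*LIFT,GZ+.002],rate=.1); env.pause(.2); st("down")
    effector.grasp(60); st("grasp")
    env.movel([*LIFT,.16],rate=.08); env.pause(.5); st("lift")
    im,P,d=cloud("wrist"); np.savez("y0.npz",im=im,P=P); save(im,"y0")
except env.PlanningError as e: print(e)
E
```

```text
[ 0.2463  0.0933 -0.2229  1.9045  0.0225  1.1467 -1.5572]
0 [-0.7065  0.5446  0.8867  2.2635 -0.7294  0.6465 -2.7629]
0 [ 0.6108  0.3646  0.0695  2.0341 -0.0366  0.744  -1.1852]
0 [ 0.5746  0.4634  0.055   1.8294 -0.0327  0.8497 -1.2424]
0 [ 0.7051  0.4289  0.152   1.9359 -0.0894  0.7832 -0.9809]
0 [ 0.4159  0.2365 -0.0992  2.2091  0.0361  0.6974 -1.332 ]
0 [ 0.4669  0.4635 -0.0414  1.9164  0.0268  0.7622 -1.2133]
3.141592653589793 [ 0.253   0.4195 -0.2789  2.2067  0.2197  0.5405 -0.5358]
3.141592653589793 [ 0.8661  0.3822 -0.2364  2.0173  0.1277  0.7559  1.8068]
3.141592653589793 [ 0.8605  0.4917 -0.3154  1.8092  0.1927  0.8706  1.7091]
3.141592653589793 [ 0.9751  0.441  -0.1844  1.9174  0.1101  0.7928  1.9844]
3.141592653589793 [ 0.6437  0.2587 -0.3539  2.1953  0.1368  0.7076  1.7142]
3.141592653589793 [ 0.7725  0.5088 -0.4301  1.8956  0.2877  0.7977  1.7054]
above t 32.71 [ 0.4369 -0.0392  0.16  ] F [-0.1557 -1.0828  0.1046] w 0.0918 g 0.0
down t 34.17 [ 0.4371 -0.0391  0.0483] F [ 0.0567  0.752  -0.0714] w 0.0921 g 0.0
grasp t 35.31 [ 0.4367 -0.0392  0.048 ] F [ 0.5206  0.0049 -0.0258] w 0.0156 g 60.0
lift t 37.36 [ 0.4368 -0.0392  0.16  ] F [-0.4101  0.0717 -1.9243] w 0.0159 g 60.0
```

View pics/y0.png

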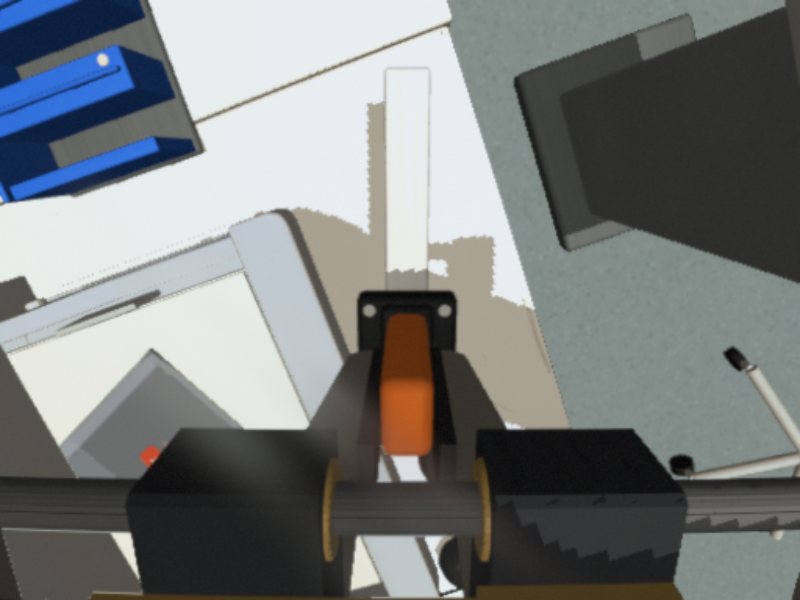

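The lifter is held straight, with its tongue at columns 386-430 and its tip at row 68. I'll measure the tongue in the tool frame.

```bash
cat >> h.py <<'E'
def tongue(P,s,zlo=.0,zhi=.02):
    """points in tool frame, lifter base at tool z=+.048"""
    Q=(P-s["ee_pos"])@s["tcp_rot"]
    m=(abs(Q[...,1])<.014)&(Q[...,0]>.035)&(Q[...,0]<.125)&(Q[...,2]>.030)&(Q[...,2]<.060)
    return Q,m
E
python3 - <<'E'
from h import *
s=env.sense(); D=np.load("y0.npz"); Q,m=tongue(D["P"],s)
q=Q[m]; print(rect(Q,m), "x",np.percentile(q[:,0],[.5,99.5]),"y",np.percentile(q[:,1],[2,98]))
A=np.c_[q[:,0],q[:,1],np.ones(len(q))]; print("plane z=ax+by+c",np.linalg.lstsq(A,q[:,2],rcond=None)[0], "expected c",.045)
# pre-insert pose above
env.reach([*w(IO,IY,-.15,.0462),.25],down(IY)); env.pause(.3); s=st("pre"); print(s["joint_positions"])
im,P,d=cloud("wrist"); np.savez("y1.npz",im=im,P=P,p=s["ee_pos"],R=s["tcp_rot"]); save(im,"y1")
Q,m=tongue(P,s); print(rect(Q,m))
E
```

```text
(array([71.3,  0.5]), array([72.5, 18.1]), 0.0, np.int32(3361)) x [0.0356 0.1073] y [-0.0081  0.0092]
plane z=ax+by+c [0.0008 0.0009 0.0447] expected c 0.045
pre t 39.37 [ 0.3676 -0.3368  0.2498] F [ 0.1637  0.1922 -1.4311] w 0.0158 g 60.0
[-0.2329  0.2504  1.0726  1.9753 -0.252   1.0588 -0.9352]
(array([71.1, -0.3]), array([18.1, 72.2]), 89.9, np.int32(3356))
```

View pics/y1.png

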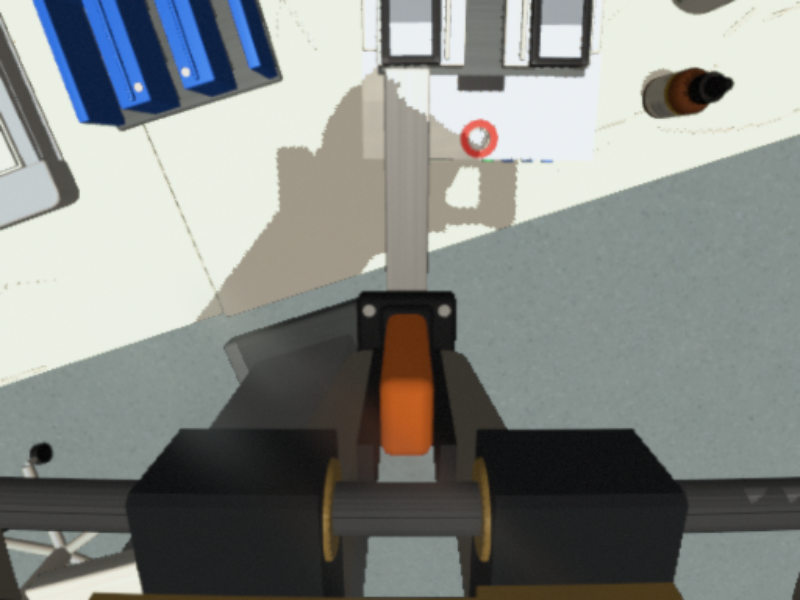

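The tongue is level, and the camera's lateral bias is below 0.5 mm. I'll refine the lane from this view and then go in.

Run:
```python
from h import *
D=np.load("y1.npz"); im,P,p,R=[D[k] for k in("im","P","p","R")]
L=P.copy(); L[...,:2]=(P[...,:2]-IO)@Rz(IY)[:2,:2]
h=cv2.cvtColor(im,cv2.COLOR_RGB2HSV)
red=((h[...,0]<6)|(h[...,0]>174))&(h[...,1]>130)&(abs(L[...,2]-.066)<.004); print("ring",rect(L,red))
m=(L[...,0]<-.024)&(L[...,0]>-.09)&(abs(L[...,1])<.09)&(abs(L[...,2]-.0655)<.004); print("deck",rect(L,m))
for y in(-.046,.046):
    m=(abs(L[...,1]-y)<.026)&(L[...,2]>.081)&(L[...,2]<.093)&(L[...,0]<.06)&(L[...,0]>-.04); print("car",rect(L,m),np.nanmedian(L[m][:,2]))
Q,m=tongue(P,dict(ee_pos=p,tcp_rot=R)); print("tongue loc",rect(L,m))
```

```text
ring (array([-64.7,  -0.4]), array([22.5, 22.8]), 44.9, np.int32(231))
deck (array([-51.1, -22.4]), array([109.7,  54.2]), 90.0, np.int32(5836))
car (array([ -3.9, -45.3]), array([37.2, 37. ]), 0.2, np.int32(1652)) 0.0838119755285397
car (array([-4.3, 44.3]), array([35. , 36.4]), 89.5, np.int32(1590)) 0.08386070656891789
tongue loc (array([-78.8,  47. ]), array([72.2, 18.1]), 0.1, np.int32(3356))
```

```bash
cat >> h.py <<'E'
GZ=.048; XC=.0198; TZ=.001
def goI(x,y,b,rate=.1): env.movel([*w(IO,IY,x,y),b+GZ],down(IY),rate=rate)
def goR(x,y,b,rate=.1): env.movel([*w(RO,RY,x,y),b+GZ],down(RY),rate=rate)
def pick(y):
    goI(-.15,y,.11,.15); goI(-.15,y,.0695,.08); env.pause(.3); f0=st("ready")["wrist_force"]
    x=-.15
    while x<XC-.072-1e-4:
        x=min(x+.0245,XC-.072); goI(x,y,.0695,.07); s=st("in %.3f"%x)
        if np.abs(s["wrist_force"]-f0).max()>6: print("STOP"); return False
    goI(x,y,.0755,.03); st("touch"); goI(x,y,.090,.04); env.pause(.2); s=st("lifted")
    im,P,d=cloud("wrist"); return s,im,P
E
python3 - <<'E'
from h import *
r=pick(.0452)
if r: np.savez("z0.npz",im=r[1],P=r[2],p=r[0]["ee_pos"],R=r[0]["tcp_rot"]); save(r[1],"z0")
E
```

```text
ready t 41.14 [ 0.3673 -0.3382  0.1178] F [-0.0509  0.2244 -2.1827] w 0.0155 g 60.0
in -0.126 t 41.64 [ 0.3904 -0.3458  0.1173] F [-0.0386 -0.4661 -1.4961] w 0.0154 g 60.0
in -0.101 t 42.14 [ 0.4136 -0.3534  0.1173] F [-1.4571 -0.3414 -1.9964] w 0.0155 g 60.0
in -0.077 t 42.64 [ 0.4369 -0.3611  0.1173] F [ 0.4507 -0.326  -1.2878] w 0.0156 g 60.0
in -0.052 t 43.14 [ 0.46   -0.3686  0.1173] F [-0.3087 -0.2301 -2.3088] w 0.0159 g 60.0
touch t 43.49 [ 0.4599 -0.3686  0.1238] F [-0.1807  0.1788 -2.4871] w 0.0155 g 60.0
lifted t 44.21 [ 0.4599 -0.3685  0.1378] F [-1.4202  0.3779 -2.3013] w 0.0154 g 60.0
```

View pics/z0.png

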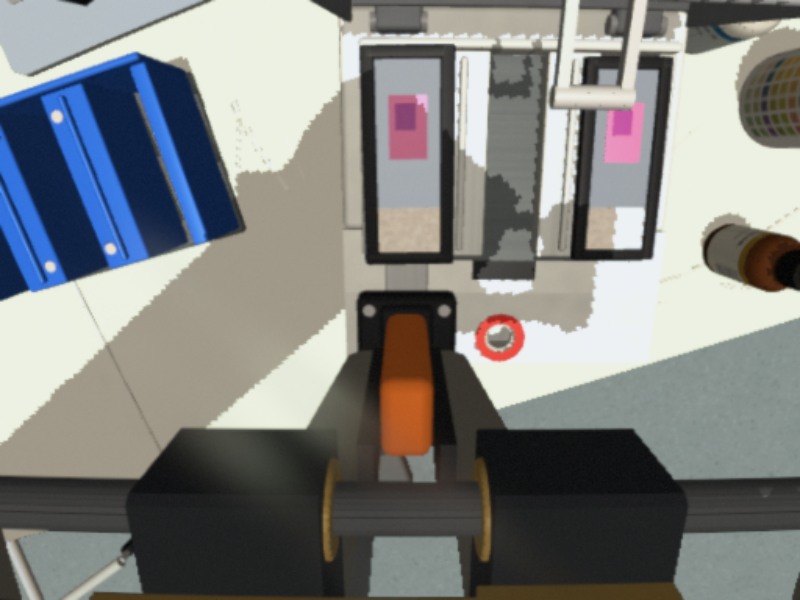

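The left carrier rides on the tongue at columns 362-452, rows 45-262. There is an unexplained white U-shaped rod near (600,50), so I'll check its depth and the carrier's pose.

Run:
```python
from h import *
D=np.load("z0.npz"); im,P,p,R=[D[k] for k in("im","P","p","R")]
L=P.copy(); L[...,:2]=(P[...,:2]-IO)@Rz(IY)[:2,:2]
Q=(P-p)@R
m=(abs(Q[...,1])<.024)&(Q[...,0]>.02)&(Q[...,0]<.12)&(Q[...,2]>.025)&(Q[...,2]<.0455)&(L[...,2]>.093)
print("carrier tool",rect(Q,m)); q=Q[m];A=np.c_[q[:,0],q[:,1],np.ones(len(q))]; print(np.linalg.lstsq(A,q[:,2],rcond=None)[0])
for u,v in [(380,62),(395,62),(365,20),(405,20),(430,100)]: print((u,v),L[v,u],im[v,u])
m=(abs(L[...,1]+.046)<.026)&(L[...,2]>.081)&(L[...,2]<.09)&(L[...,0]<.065)&(L[...,0]>-.04); print("car2",rect(L,m))
```

```text
carrier tool (array([67.8,  0.3]), array([36.3, 94.9]), 89.3, np.int32(8422))
[-0.0088  0.0004  0.0404]
(380, 62) [ 0.0364 -0.001   0.1729] [236 235 225]
(395, 62) [ 0.0363 -0.0063  0.1742] [236 233 223]
(365, 20) [0.0509 0.0066 0.175 ] [237 240 231]
(405, 20) [ 0.0511 -0.0084  0.1752] [234 230 220]
(430, 100) [ 0.0224 -0.0754  0.0671] [234 236 222]
car2 (array([ 20. , -44.9]), array([83.2, 37.1]), 0.7, np.int32(5965))
```

The rod is the cover's striker loop at lane 0, 173 mm up, clear of both carriers. I'll carry the first one to the front of the rack and re-measure there.

```bash
cat >> h.py <<'E'
def rackfit(P):
    L=P.copy(); L[...,:2]=(P[...,:2]-RO)@Rz(RY)[:2,:2]
    box=(abs(L[...,0]-.005)<.06)&(abs(L[...,1])<.08)&~np.isnan(L[...,2])
    hi=L[box&(L[...,2]>.050)&(L[...,2]<.061)]*1000; lo=L[box&(L[...,2]<.040)]*1000
    sg=lambda v:1/(1+np.exp(-v/.6))
    def cost(p):
        def ins(q):
            xy=(q[:,:2]-p[:2])@Rz(p[2]/100)[:2,:2]; ay=abs(xy[:,1]); x=xy[:,0]
            led=(sg(ay-12)*sg(34-ay)+sg(ay-58)*sg(68-ay))*sg(x+40)*sg(50-x)
            return np.maximum(led,sg(x-44)*sg(50-x)*sg(68-ay))
        return -(ins(hi).sum()-ins(lo).sum())
    r=min((minimize(cost,[a,b,0],method="Nelder-Mead") for a in(-2,2) for b in(-2,0,2)),key=lambda r:r.fun)
    return r.x/[1,1,100],r.fun,len(hi),len(lo)
def carry(y,ylane):
    goI(XC-.072-.085,y,.090,.08); goI(XC-.072-.085,y,.12,.08)
    goR(-.19,ylane,.12,.12); env.pause(.3); s=st("at rack"); im,P,d=cloud("wrist")
    print("rackfit local mm",rackfit(P)); return s,im,P
E
python3 - <<'E'
from h import *
s,im,P=carry(.0452,.046); np.savez("r0.npz",im=im,P=P,p=s["ee_pos"],R=s["tcp_rot"]); save(im,"r0")
L=P.copy(); L[...,:2]=(P[...,:2]-RO)@Rz(RY)[:2,:2]; print(rect(L,(L[...,2]>.123)&(L[...,2]<.138)&(abs(L[...,1]-.046)<.03)&(L[...,0]>-.17+.02)))
E
```

```text
at rack t 47.9 [ 0.379  -0.1671  0.168 ] F [-0.1183 -0.5354 -2.5005] w 0.0156 g 60.0
rackfit local mm (array([ 423.6444, -237.3444,    0.0033]), np.float64(-0.0), 199, 4976)
(array([-112.4,   45.6]), array([75.2, 36.4]), 0.4, np.int32(7481))h.py:52: RuntimeWarning: overflow encountered in exp
  sg=lambda v:1/(1+np.exp(-v/.6))
```

View pics/r0.png

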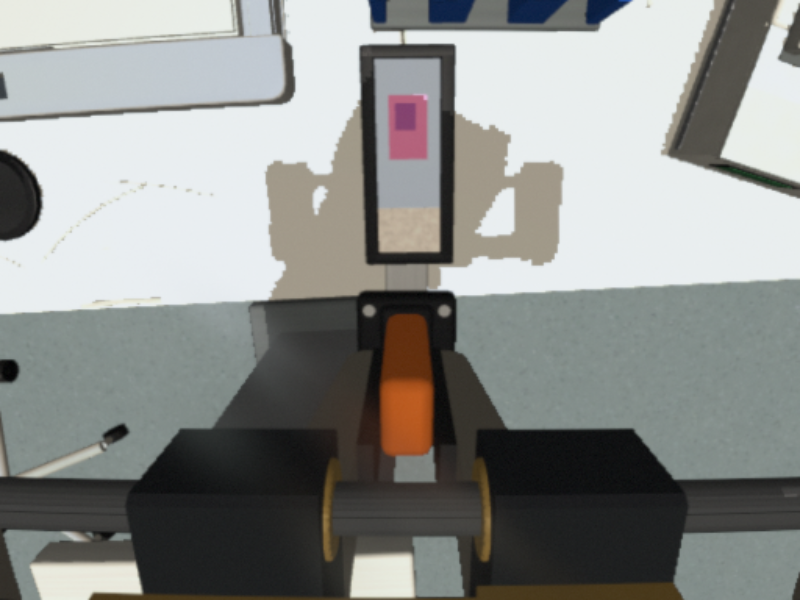

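The carrier rides straight (columns 362-452) but the rack is barely in view, so I'll move over it and fit.

Run:
```python
from h import *
goR(-.13,.046,.12,.08); env.pause(.3); s=st(); im,P,d=cloud("wrist"); r=rackfit(P); print(r)
np.savez("r1.npz",im=im,P=P,p=s["ee_pos"],R=s["tcp_rot"]); save(im,"r1")
```

```text
t 49.15 [ 0.4389 -0.1699  0.1681] F [-0.4001  0.5273 -2.9018] w 0.0155 g 60.0
(array([-0.2869, -1.6238,  0.0061]), np.float64(-4002.661231363565), 5105, 7210)
```

Run:
```python
from h import *
for f in("x1","r1"):
    P=np.load(f+".npz")["P"]; L=P.copy(); L[...,:2]=(P[...,:2]-RO)@Rz(RY)[:2,:2]; L*=1000
    for xa,xb in((-36,-20),(-15,10),(15,40)):
        b=(L[...,0]>xa)&(L[...,0]<xb)&(abs(L[...,1])<85)
        hi=np.sort(L[b&(L[...,2]>52)&(L[...,2]<64)][:,1]); g=np.where(np.diff(hi)>4)[0]
        print(f,xa,"high segs",[(round(float(a),1),round(float(c),1)) for a,c in zip(np.r_[hi[0],hi[g+1]],np.r_[hi[g],hi[-1]])])
    b=(abs(L[...,1])<68)&(L[...,2]>52)&(L[...,2]<64)&(abs(L[...,0])<70); print("x",np.percentile(L[b][:,0],[.3,99.7]))
```

```text
x1 -36 high segs [(-65.8, -57.8), (-33.8, -12.0), (12.0, 33.5), (58.2, 66.2)]
x1 -15 high segs [(-66.2, -57.8), (-33.9, -11.9), (12.1, 34.1), (56.9, 66.1)]
x1 15 high segs [(-66.1, -58.0), (-33.9, -11.8), (12.2, 34.3), (57.0, 64.5)]
x [-39.768  48.9  ]
r1 -36 high segs [(-67.0, -57.6), (-34.4, -12.3), (11.6, 22.1)]
r1 -15 high segs [(-66.1, -57.6), (-34.5, -11.7), (11.3, 33.8), (57.3, 65.2)]
r1 15 high segs [(-66.1, -57.7), (-34.3, -12.1), (11.6, 33.4), (57.3, 64.9)]
x [-40.455   19.6042]
```

View pics/r1.png

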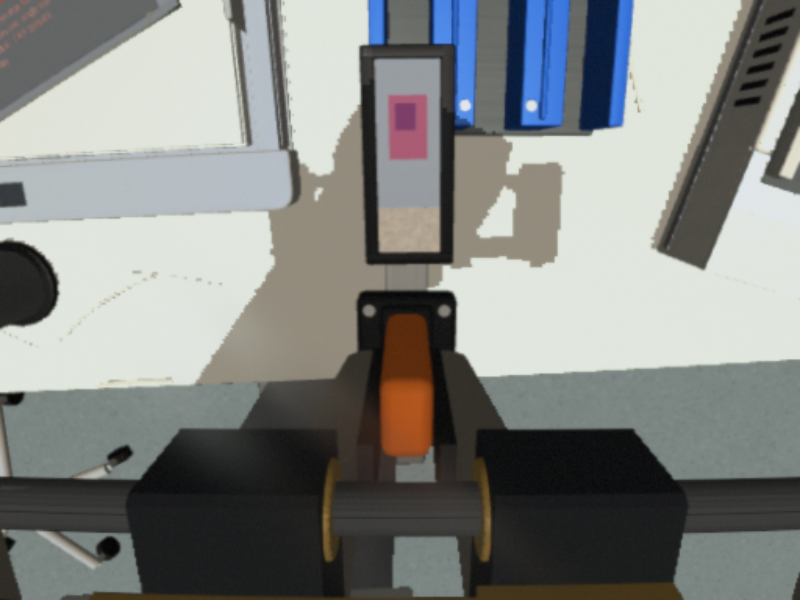

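Ledge edges fit within 0.4 mm in both views. Placing.

```bash
cat >> h.py <<'E'
def place(y):
    goR(-.13,y,.068,.08); goR(-.072,y,.068,.06); env.pause(.3); st("over seat")
    for b in (.058,.053,.048,.043): goR(-.072,y,b,.03); st("b%.3f"%b)
    env.pause(.2)
    goR(-.19,y,.043,.08); env.pause(.2); st("out")
    goR(-.19,y,.12,.15); goR(-.12,y,.12,.15); env.pause(.2); im,P,d=cloud("wrist"); return im,P
E
python3 - <<'E'
from h import *
im,P=place(.0458); save(im,"p0"); np.savez("p0.npz",P=P,im=im)
L=P.copy(); L[...,:2]=(P[...,:2]-RO)@Rz(RY)[:2,:2]
m=(abs(L[...,1]-.046)<.026)&(L[...,2]>.0605)&(L[...,2]<.068)&(L[...,0]<.06)&(L[...,0]>-.06); print("placed",rect(L,m),np.nanmedian(L[m][:,2]))
E
```

```text
over seat t 51.42 [ 0.4968 -0.1732  0.1161] F [-0.5781 -0.1477 -2.7547] w 0.0158 g 60.0
b0.058 t 51.9 [ 0.4968 -0.1733  0.1058] F [ 0.5123  0.9006 -1.625 ] w 0.0155 g 60.0
b0.053 t 52.22 [ 0.4969 -0.1733  0.1009] F [ 0.3352 -0.0469 -1.3706] w 0.0158 g 60.0
b0.048 t 52.53 [ 0.4968 -0.1732  0.0958] F [-1.3465  0.3219 -2.4835] w 0.0153 g 60.0
b0.043 t 52.85 [ 0.4967 -0.1732  0.0908] F [-0.1833 -0.1    -2.3846] w 0.0156 g 60.0
out t 54.88 [ 0.3792 -0.1671  0.091 ] F [-0.4062  0.0107 -2.0361] w 0.0154 g 60.0
placed (array([-6.7, 45. ]), array([67. , 35.9]), 0.1, np.int32(2830)) 0.06308165277755579
```

View pics/p0.png

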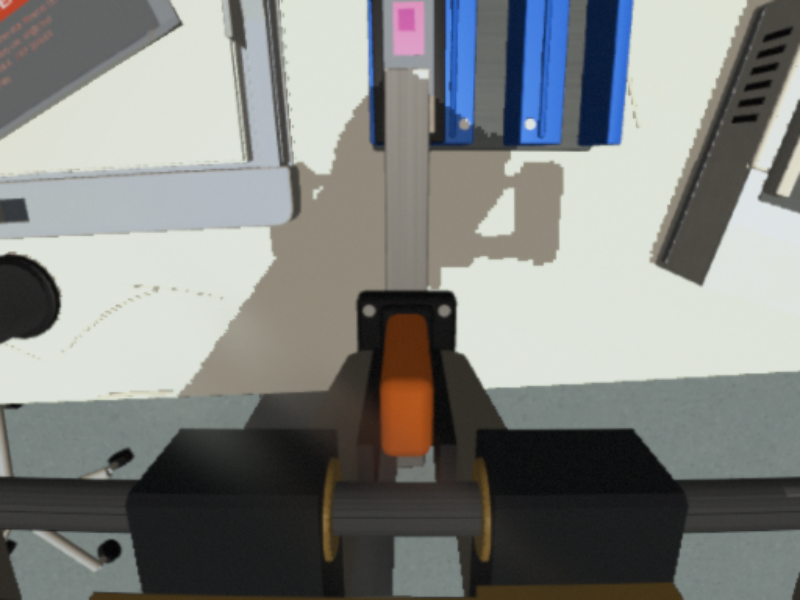

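The first carrier is seated flat and straight in lane +46. Now the second.

Run:
```python
from h import *
goR(-.19,.0,.12,.15)
r=pick(-.0458)
if r:
    s,im,P=r; L=P.copy(); L[...,:2]=(P[...,:2]-IO)@Rz(IY)[:2,:2]
    m=(abs(L[...,1]+.046)<.026)&(L[...,2]>.095)&(L[...,2]<.105)&(L[...,0]<.07)&(L[...,0]>-.025); print("lifted",rect(L,m),np.nanmedian(L[m][:,2]))
    s,im,P=carry(-.0458,-.046); L=P.copy(); L[...,:2]=(P[...,:2]-RO)@Rz(RY)[:2,:2]
    print("carried",rect(L,(L[...,2]>.125)&(L[...,2]<.138)&(abs(L[...,1]+.046)<.03)&(L[...,0]>-.165)))
    im,P=place(-.0462); save(im,"p1")
    goR(-.15,-.023,.16,.15); env.pause(.2); im,P,d=cloud("wrist"); save(im,"p2")
    L=P.copy(); L[...,:2]=(P[...,:2]-RO)@Rz(RY)[:2,:2]
    for y in(-.046,.046):
        m=(abs(L[...,1]-y)<.026)&(L[...,2]>.0605)&(L[...,2]<.068)&(L[...,0]<.06)&(L[...,0]>-.06); print("placed",rect(L,m),np.nanmedian(L[m][:,2]))
```

```text
ready t 59.66 [ 0.3389 -0.4247  0.1178] F [-0.3901  0.8836 -2.4559] w 0.0156 g 60.0
in -0.126 t 60.16 [ 0.3621 -0.4322  0.1173] F [-0.4899 -0.0205 -1.5857] w 0.0153 g 60.0
in -0.101 t 60.66 [ 0.3853 -0.4398  0.1173] F [ 0.2992  0.1868 -1.5897] w 0.0156 g 60.0
in -0.077 t 61.16 [ 0.4086 -0.4475  0.1173] F [ 0.0237 -0.9662 -2.0434] w 0.016 g 60.0
in -0.052 t 61.66 [ 0.4317 -0.455   0.1173] F [-0.7355  0.1429 -2.1008] w 0.0157 g 60.0
touch t 62.01 [ 0.4315 -0.4551  0.1238] F [-0.5484  0.0007 -2.9687] w 0.0155 g 60.0
lifted t 62.73 [ 0.4316 -0.4549  0.1378] F [-0.1827 -0.1168 -1.9039] w 0.0159 g 60.0
lifted (array([ 20.2, -44.9]), array([84. , 36.3]), 0.5, np.int32(8226)) 0.09809284112615788
at rack t 66.38 [ 0.3741 -0.2589  0.168 ] F [ 0.158  -0.1786 -2.332 ] w 0.0154 g 60.0
rackfit local mm (array([463.5556, -77.1111,   0.0034]), np.float64(-0.0), 204, 5001)
carried (array([-117.4,  -45.4]), array([84.2, 36.3]), 0.5, np.int32(8237))
over seat t 68.99 [ 0.492  -0.2651  0.1161] F [ 0.1608 -0.0418 -1.9005] w 0.0157 g 60.0
b0.058 t 69.47 [ 0.4919 -0.2651  0.1057] F [ 0.5908 -0.1182 -2.3064] w 0.0154 g 60.0
b0.053 t 69.79 [ 0.492  -0.2651  0.1008] F [-0.624  -0.238  -2.8215] w 0.0157 g 60.0
b0.048 t 70.11 [ 0.4919 -0.2651  0.0958] F [ 0.045  -0.3175 -1.6536] w 0.0154 g 60.0
b0.043 t 70.42 [ 0.4919 -0.265   0.0908] F [ 0.8885 -0.4092 -2.2574] w 0.0158 g 60.0
out t 72.45 [ 0.3744 -0.2589  0.091 ] F [ 0.1012 -0.0132 -1.0377] w 0.0152 g 60.0
placed (array([-16.3, -46.3]), array([48.8, 36.1]), 0.3, np.int32(2316)) 0.06284948185356865
placed (array([-15.9,  45.2]), array([49. , 36.6]), 1.1, np.int32(2432)) 0.0629424791087615h.py:52: RuntimeWarning: overflow encountered in exp
  sg=lambda v:1/(1+np.exp(-v/.6))
```

View pics/p2.png

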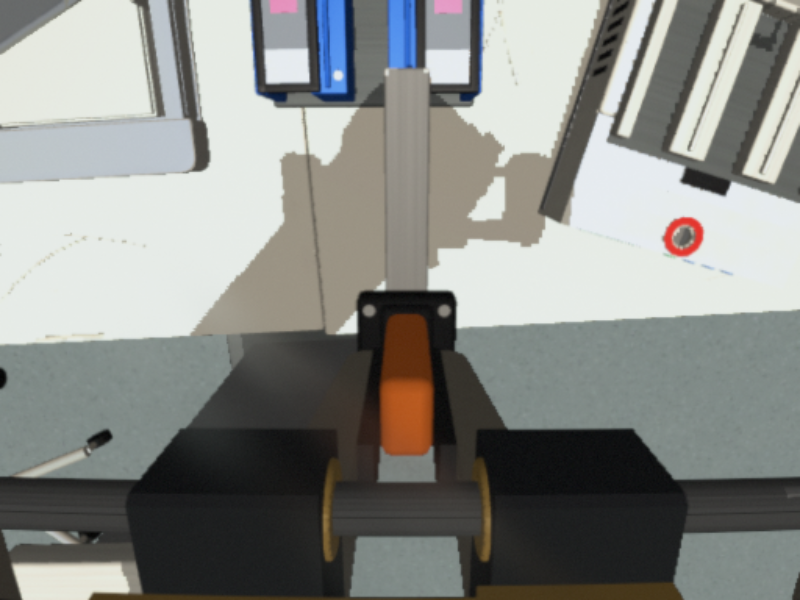

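Both carriers lie flat in the outer lanes and the bed is empty. I'll set the lifter down and check clearance behind the cover.

Run:
```python
from h import *
env.reach([*LIFT,.16],down(LY)); env.pause(.3); st()
env.movel([*LIFT,.053],rate=.08); env.pause(.2)
for z in (.051,.0495,.0482):
    env.movel([*LIFT,z],rate=.02); s=st("z%.4f"%z)
    if s["wrist_force"][2]>3: break
effector.release(); env.pause(.2); st("rel")
env.movel([*LIFT,.17],rate=.1)
env.reach([.47,-.05,.30],down(0)); env.pause(.2); im,P,d=cloud("wrist"); save(im,"l1"); print(lifter_pose(P,im), [np.round(r["at"],4) for r in tip_of("wrist","lifter")[:1]])
effector.grasp(20)
im,P,d=cloud("top"); L=P.copy(); L[...,:2]=(P[...,:2]-IO)@Rz(IY)[:2,:2]
for x in (.09,.105,.12,.135,.15): 
    m=(abs(L[...,0]-x)<.008); print(x,[(y,np.round(np.nanmax(L[m&(abs(L[...,1]-y)<.015)][:,2],initial=-1),3)) for y in(-.1,-.06,-.03,0,.03,.06,.1)])
save(im,"t1")
```

```text
t 76.74 [ 0.4368 -0.0394  0.1601] F [ 0.7186 -0.6553 -2.0194] w 0.0154 g 60.0
z0.0510 t 78.68 [ 0.4367 -0.0392  0.0509] F [ 0.3511  0.5447 -2.6693] w 0.0153 g 60.0
z0.0495 t 78.93 [ 0.4367 -0.0392  0.0494] F [-0.3245  0.6661 -2.6136] w 0.0156 g 60.0
z0.0482 t 79.18 [ 0.4367 -0.0392  0.0481] F [-0.6588 -0.803  -1.4231] w 0.0158 g 60.0
rel t 80.57 [ 0.4368 -0.0392  0.0482] F [0.2778 0.649  1.1288] w 0.0919 g 0.0
(array([459.9, -46.4]), array([25.9, 15.4]), 71.0, np.int32(276)) [array([ 0.4589, -0.047 ,  0.0004])]
0.09 [(-0.1, np.float64(0.098)), (-0.06, np.float64(0.184)), (-0.03, np.float64(0.194)), (0, np.float64(0.194)), (0.03, np.float64(0.194)), (0.06, np.float64(0.182)), (0.1, np.float64(0.005))]
0.105 [(-0.1, np.float64(0.081)), (-0.06, np.float64(-1.0)), (-0.03, np.float64(0.002)), (0, np.float64(0.002)), (0.03, np.float64(0.001)), (0.06, np.float64(0.12)), (0.1, np.float64(0.043))]
0.12 [(-0.1, np.float64(0.056)), (-0.06, np.float64(-1.0)), (-0.03, np.float64(-1.0)), (0, np.float64(-1.0)), (0.03, np.float64(-1.0)), (0.06, np.float64(0.045)), (0.1, np.float64(0.05))]
0.135 [(-0.1, np.float64(0.005)), (-0.06, np.float64(-1.0)), (-0.03, np.float64(-1.0)), (0, np.float64(-1.0)), (0.03, np.float64(0.044)), (0.06, np.float64(0.051)), (0.1, np.float64(0.056))]
0.15 [(-0.1, np.float64(0.003)), (-0.06, np.float64(0.005)), (-0.03, np.float64(0.042)), (0, np.float64(0.048)), (0.03, np.float64(0.053)), (0.06, np.float64(0.055)), (0.1, np.float64(0.059))]
```

View pics/t1.png

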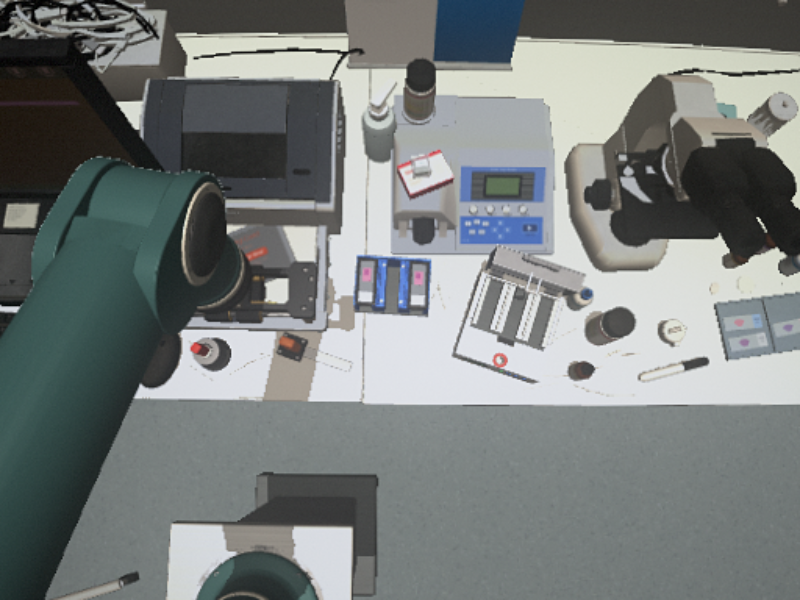

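The lifter stands upright but has shifted about 2 cm (the announced knock), still flat and clear of the tray. It's clear behind the cover, so I'll shut it.

```bash
cat > shut.py <<'E'
from h import *
def pos(x,z,y=0): return [*w(IO,IY,x,y),z]
def corner(t,r=.100): return .076-r*np.cos(t)+.030*np.sin(t), .068+r*np.sin(t)+.030*np.cos(t)
env.reach(pos(.115,.30),down(IY)); env.pause(.2); f0=st("above")["wrist_force"]
env.movel(pos(.115,.172),rate=.1); st("behind")
for t in np.r_[np.arange(1.4,.05,-.1),.05]:
    x,z=corner(t); env.movel(pos(x+.010,z),rate=.1); s=st("th %.2f"%t)
    if np.linalg.norm(s["wrist_force"]-f0)>20: print("STOP"); raise SystemExit
E
python3 shut.py
```

```text
above t 86.72 [ 0.6058 -0.4622  0.3008] F [-0.4966 -0.0715  0.2458] w 0.0008 g 0.0
behind t 88.15 [ 0.605  -0.4641  0.1729] F [0.4552 0.5701 0.6828] w 0.0004 g 0.0
th 1.40 t 88.47 [ 0.5895 -0.4589  0.1724] F [ 1.1398 -1.3827  0.1783] w 0.0007 g 0.5
th 1.30 t 88.72 [ 0.5797 -0.4556  0.1729] F [ 1.1052 -1.6405  1.2132] w 0.0 g 0.6
th 1.20 t 88.98 [ 0.5695 -0.4522  0.1722] F [ 0.5946 -0.7503  0.5286] w 0.0005 g 0.6
th 1.10 t 89.24 [ 0.5596 -0.4489  0.1707] F [ 0.3447 -0.3763  0.1413] w 0.0003 g 0.6
th 1.00 t 89.5 [ 0.55   -0.4456  0.1683] F [ 0.3701 -1.9248  0.8488] w 0.0007 g 0.5
th 0.90 t 89.76 [ 0.5405 -0.4426  0.1649] F [ 0.703  -0.3189  1.6802] w 0.0003 g 0.5
th 0.80 t 90.02 [ 0.5315 -0.4396  0.1606] F [ 0.4068 -0.9283  0.7436] w 0.0003 g 0.5
th 0.70 t 90.28 [ 0.5228 -0.4368  0.1553] F [ 0.5264 -0.3489  1.1063] w 0.0005 g 0.6
th 0.60 t 90.53 [ 0.5148 -0.4341  0.1491] F [-0.5452 -0.5899  1.326 ] w 0.0007 g 0.6
th 0.50 t 90.79 [ 0.5075 -0.4317  0.1422] F [ 0.8831 -0.1625  0.9566] w 0.0004 g 0.6
th 0.40 t 91.05 [ 0.5008 -0.4294  0.1345] F [ 0.4619 -0.0199  1.7107] w 0.0007 g 0.7
th 0.30 t 91.31 [ 0.4948 -0.4275  0.1261] F [0.6529 0.1304 1.6545] w 0.0001 g 0.7
th 0.20 t 91.57 [ 0.4896 -0.4257  0.1171] F [-0.0406  0.7428  2.3507] w 0.0 g 0.8
th 0.10 t 91.83 [ 0.4865 -0.4253  0.1086] F [ 1.2539 -0.7304  2.5361] w 0.0001 g 1.4
th 0.05 t 92.08 [ 0.4839 -0.4241  0.103 ] F [ 2.0831 -1.0138  1.2289] w 0.0006 g 0.7
```

Run:
```python
from h import *
p=w(IO,IY,-.014,0); z=.103
while z>.0925:
    z-=.001; env.movel([*p,z],rate=.03); s=st("z%.4f"%z)
    if s["wrist_force"][2]>22: print("hard"); break
env.movel([*p,.20],rate=.1); env.pause(.5)
env.reach([.50,-.36,.38],down(0)); env.pause(.3); im,P,d=cloud("wrist"); st()
L=P.copy(); L[...,:2]=(P[...,:2]-IO)@Rz(IY)[:2,:2]
m=(abs(L[...,1])<.06)&(L[...,0]>-.03)&(L[...,0]<.07); q=L[m&(L[...,2]>.085)]; A=np.c_[q[:,0],np.ones(len(q))]; print("lid plane",np.linalg.lstsq(A,q[:,2],rcond=None)[0])
print([(np.round(r["at"],4),r["score"]) for r in tip_of("wrist","lid_lip")[:1]])
t,_,_=cloud("top"); o=np.hstack([cv2.resize(im,(400,300)),cv2.resize(t,(400,300))])
b=np.hstack([cv2.resize(cv2.imread("pics/l1.png")[...,::-1],(400,300)),cv2.resize(cloud("side")[0],(400,300))])
cv2.imwrite("pics/f.png",np.vstack([o,b])[...,::-1])
```

```text
z0.1020 t 92.33 [ 0.4818 -0.4231  0.1017] F [-0.1723 -0.9499  0.2455] w 0.0 g 0.1
z0.1010 t 92.58 [ 0.482  -0.4232  0.1007] F [-0.0997  0.0271  0.1369] w 0.0007 g 0.0
z0.1000 t 92.83 [ 0.482  -0.4233  0.1   ] F [-1.6185  0.703   2.2165] w 0.0007 g 1.0
z0.0990 t 93.08 [ 0.482  -0.4233  0.0996] F [-2.5723  2.6892  6.8243] w 0.0002 g 3.3
z0.0980 t 93.33 [ 0.4819 -0.4233  0.0992] F [-2.467   4.0369 11.271 ] w 0.0004 g 5.4
z0.0970 t 93.58 [ 0.4818 -0.4233  0.0988] F [-4.9556  5.312  15.0509] w 0.0007 g 7.6
z0.0960 t 93.83 [ 0.4817 -0.4233  0.0984] F [-6.2341  7.1545 19.5099] w 0.0006 g 9.7
z0.0950 t 94.08 [ 0.4816 -0.4233  0.098 ] F [-5.7942  9.0896 23.886 ] w 0.0009 g 11.9
hard
 t 96.92 [ 0.4997 -0.3601  0.3791] F [-0.2894 -0.3983 -0.0262] w 0.0005 g 0.0
lid plane [-1.4828  0.374 ]
[(array([ 0.4559, -0.4178,  0.0928]), 0.89)]
```

View pics/f.png

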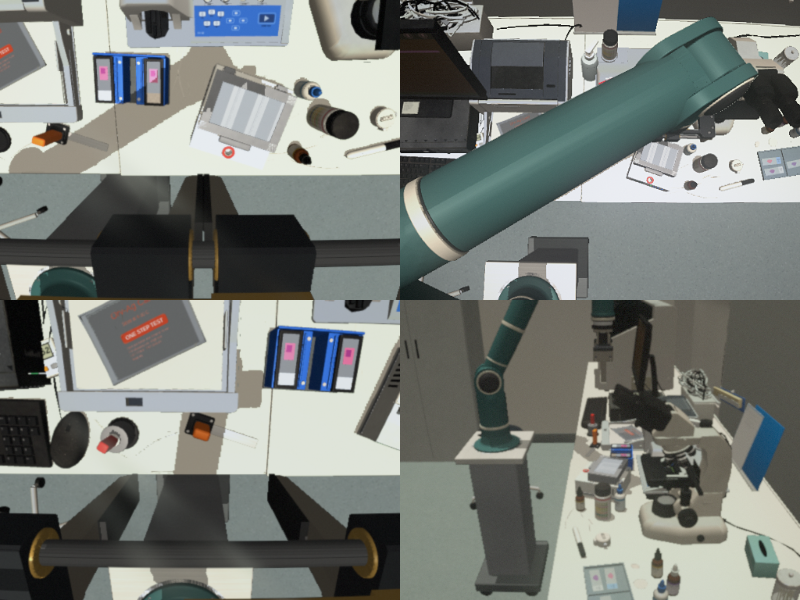

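The cover is down, with the lip at z = 93 mm and holding with the hand away. Carriers are straight in lanes, the pin is upright in its stand, the lifter is flat and the bottles are undisturbed. Handing in.

Run:
```python
from h import *
im,P,d=cloud("wrist"); print([(np.round(r["at"],4),r["score"]) for n in("lid_lip","lifter") for r in tip_of("wrist",n)[:1]])
print(workorder.finish_job())
```

```text
[(array([ 0.5483, -0.5651,  0.0028]), 0.7), (array([ 0.4588, -0.0448, -0.0047]), 0.63)]
the job is handed in; nothing more can be done
None
```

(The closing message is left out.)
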